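# Show the grinding ball over the light plate

## Robot

A 7-joint arm with a two-finger parallel gripper is mounted at the origin on the work surface. World frame = base frame: x ahead of the robot, y to its left, z up, the work surface at z = 0. Lengths are in m, angles in rad, forces in N, time in s.
With the tool pointing down it reaches from about 0.4 to 0.85 m from the base axis. Payload 10.4 kg.
Tool frame: the origin (TCP) lies midway between the tips of the shut fingers; the grasp point (between the pads) lies 19 mm behind it; z points along the fingers, y is the line along which they close (so a half turn about z gives the same grasp; the last joint's range is limited). The gripper opens to 87 mm and grips with 3 to 60 N. Pads are 19 mm wide; open, the fingers measure 117 mm over their backs; the gripper's body (75 mm by 190 mm) begins 51 mm behind the grasp point.
Start: joints at [1.268, 0.332, -0.065, 1.46, 0.022, 1.35, -0.088], TCP at [0.173, -0.601, 0.223] pointing down, gripper open.
Joint ranges: [-2.6, 2.6], [-0.5, 2.12], [-1.47, 1.34], [0.16, 2.42], [-1.27, 4.41], [0.06, 2.06], [-2.6, 2.6]. Speed limits (rad/s): [2.22, 2.22, 2.79, 2.79, 3.14, 3.14, 3.14].

## Interface

Orientations are given as a unit quaternion [x, y, z, w].
In Python, from bench import sensors, eyes, order gives the robot as it stands.
- The arm moves only by the tool arm_command, never from a script. Its argument "steps" is a list of rows, each an object with "rot": the turn, a rotation vector about the world's x, y, z in degrees, a list of three; "slide": the shift along the world's x, y, z in m, a list of three; "grip": the opening, from 0 (shut) to 1 (fully open). A call has exactly 8 rows; each row shifts and turns the commanded pose from where the row before left it; what a row does not reach is not made up. A row lasts 1/8 s, in which the tool goes at most 62.5 mm and 10.7 degrees, less where a joint would pass 70% of its speed; a pose out of reach is approached as far as the arm can. A call with a gripper value outside its range is refused whole. The fingers move at their own pace and stop on an object; "newtons" is the grip in N (left out, the last holds). Time passes only in rows, so rows that do not move let the fingers close, or fill a call up. It gives the time, the measured TCP pose, the force, the opening and the grip force at its end, in the units of the state.
- sensors.read_state(): the state, without advancing time (a new reading comes with each control period).
- eyes.camera(name): name is "scene" or "top" or "wrist"; returns a dict with "pixels" (420x560x3 uint8, red, green, blue), "intrinsics" (3x3 intrinsics, pixels), "k1" (the pictures are not rectified: a ray, as slopes to the right and down, at radius r is drawn at 1 + k1 r^2 times it, then the intrinsics apply), "pose" (4x4, takes a point from camera to world coordinates). Camera axes: x right, y down, z forward; pixel columns grow to the right and rows downward; lengths in m; the calibration is good to about 2 mm. A picture is of the moment at which its call begins. There is no depth.
- order.close_job(): hands the job in; it is judged then, once.
Trained networks look in a picture, given as the dict that the camera call returned (one of the last four; its "shot" number tells which), for a name from the list of things; names that differ only in an ending like _2 or _b are one class to them, and where a whole thing is asked for, a point or a joint stands for the part that bears it (a point fixed in the world has none). Each returns a list of dicts, best first, with "conf" (0 to 1); they miss things now and then, are a little off and sometimes report something else, mostly with a low value. They report only what shows in the picture. A call takes as long as a camera call. They do not tell look-alikes from the thing itself.
- eyes.look_for(name, picture): "bbox" ([left, top, right, bottom] in pixels, round what is visible of it).
The state is a dict: "time": time; "joint_positions": joint angles; "joint_vel": joint speeds; "joint_torque": joint torques, N m; "ee_pos": TCP position; "eef_rot": TCP orientation; "ft_force": force on the tool from outside, world axes, zero at the start; "torque": the same for the moment, N m; "width": finger opening in m; "grip_force": force on a finger pad.
Only numpy, scipy, OpenCV 4.12 (cv2) and the standard library are available. Lean on these libraries where they do the work, as an engineer would, in place of code of your own. Each camera call takes 0.05 s, during which the arm holds its last target. There are 200 camera calls.

## Task

One of the three black sample holders has the loose steel ball in its pocket; the other two contain other small things. Pick up the holder with the ball by its upright grip block, carry it close to level, the ball staying in its pocket, and hold it level and still about 10 cm above the light plate, the ball over the plate's middle. Finish while still holding it there; leave the other holders and their contents, the tube rack, bottle and tip box where they stand.

Things in the scene. Friction and masses are not known exactly. Their poses are not given: they have to be found in the camera images.
- holder1_grip (a point): Centre (half-way up) of the upright grip block, 30 (x) x 16 (y) x 55 mm high, of one of three identical loose black sample holders, 0.12 kg. It stands on a base plate 130 (x) x 70 (y) x 5 mm; this point is 32.5 mm above the plate's underside, the block's top 60 mm. x points along the plate to the pocket, whose axis is 70 mm away along +x; z up. The first holder; any may have the ball.
- holder2_grip (a point): Centre (half-way up) of the upright grip block, 30 (x) x 16 (y) x 55 mm high, of one of three identical loose black sample holders, 0.12 kg. It stands on a base plate 130 (x) x 70 (y) x 5 mm; this point is 32.5 mm above the plate's underside, the block's top 60 mm. x points along the plate to the pocket, whose axis is 70 mm away along +x; z up. The second holder; any may have the ball.
- holder3_grip (a point): Centre (half-way up) of the upright grip block, 30 (x) x 16 (y) x 55 mm high, of one of three identical loose black sample holders, 0.12 kg. It stands on a base plate 130 (x) x 70 (y) x 5 mm; this point is 32.5 mm above the plate's underside, the block's top 60 mm. x points along the plate to the pocket, whose axis is 70 mm away along +x; z up. The third holder; any may have the ball.
- holder1_pocket (a point): On the axis of the first holder's pocket, 15 mm above its floor (the ball's centre when in the middle), 20 mm above the holder's underside. The pocket is round, flat-floored, 46 mm inside diameter; its rim, 4 mm wide, stands only 4 mm above the plate. Axes as at the grip block.
- holder2_pocket (a point): On the axis of the second holder's pocket, 15 mm above its floor (the ball's centre when in the middle), 20 mm above the holder's underside. The pocket is round, flat-floored, 46 mm inside diameter; its rim, 4 mm wide, stands only 4 mm above the plate. Axes as at the grip block.
- holder3_pocket (a point): On the axis of the third holder's pocket, 15 mm above its floor (the ball's centre when in the middle), 20 mm above the holder's underside. The pocket is round, flat-floored, 46 mm inside diameter; its rim, 4 mm wide, stands only 4 mm above the plate. Axes as at the grip block.
- ball_center (a point): Centre of the polished steel grinding ball, 30 mm diameter, about 0.11 kg; it lies loose in the pocket of one of the holders (which one differs from start to start) and can roll about 8 mm any way inside it.
- vial_center (a point): Centre of a small white capped vial: a cylinder 14 mm diameter, 34 mm long, lying on its side loose in the pocket of another holder. Leave it.
- cap_center (a point): Centre of a white plastic screw cap: a flat disc 36 mm diameter, 12 mm high, lying loose in the pocket of the remaining holder. Leave it.
- plate_top (a point): Middle of the top face of the light plate, a flat black box 150 x 150 x 20 mm, fixed to the bench, with a white square 122 mm window on top; this point is 20 mm above the bench. x, y along its edges, z up.
- rack_center (a point): Middle of the blue rack of capped tubes, 60 (x) x 138 (y) x 108 mm high, about 0.6 kg, loose, 53.5 mm above its foot. Bystander.
- bottle_center (a point): Middle of the amber glass bottle with a blue cap, 60 mm diameter, 130 mm high, loose. Bystander.
- tip_box_center (a point): Middle of the grey tip box with clear lid, 80 (x) x 120 (y) x 50 mm high, loose. Bystander.
Mind the look-alikes: they are no part of the job. Leave any blue or purple look-alike of the part that bears ball_center alone.

How it is judged:
By the outcome, as a careful person would: the job done as asked, in the order asked, and still so for the second after the job is handed in, while the arm keeps its last pose, push and grip.
It also fails if it takes over 51 s, if anything falls off the work surface, if the arm or the gripper's body presses on something with over 40 N, if the wrist force passes 120 N, or if a joint passes its speed limit or range.

## Working session

There is one attempt and no reset: what is moved stays moved. The work goes in short steps, Python scripts to look and compute and a tool call to move; the robot and the scene stay as the last step left them, time stands still between calls to the robot, and variables do not carry over. Pictures are saved under pics/ and viewed, at most 10 in all, crops included, and the job is handed in when it is done.

Besides the shell and the picture viewer there is one more tool, called after "Request:" by a JSON object that holds its "fn" and its "kwargs", one argument or row to a line. arm_command: Moves the arm, as the interface text tells. Its arguments: {"type":"object","properties":{"steps":{"type":"array","items":{"type":"object","properties":{"rot":{"type":"array","items":{"type":"number"}},"slide":{"type":"array","items":{"type":"number"}},"grip":{"type":"number"}}}},"newtons":{"type":"number"}},"required":["steps"]}

```bash
mkdir -p pics
cat > h.py <<'E'
import numpy as np, cv2
from bench import sensors, eyes, order
def ray(p,u,v):
    K=np.array(p["intrinsics"]);T=np.array(p["pose"])
    s=cv2.undistortPoints(np.array([[[u,v]]],float),K,np.array([p["k1"],0,0,0,0.]))[0,0]
    return T[:3,3],T[:3,:3]@np.array([s[0],s[1],1.])
def at(p,u,v,z):
    o,d=ray(p,u,v); return o+d*(z-o[2])/d[2]
def px(p,X):
    T=np.linalg.inv(np.array(p["pose"]));c=T[:3,:3]@np.array(X)+T[:3,3]
    s=c[:2]/c[2]; s=s*(1+p["k1"]*(s@s)); K=np.array(p["intrinsics"]); return (K[:2,:2]@s+K[:2,2])
def save(p,n): cv2.imwrite("pics/"+n,p["pixels"][:,:,::-1])
E
python3 - <<'E'
from h import *
for c in ["top","scene"]:
    p=eyes.camera(c); save(p,c+"0.png"); np.save(c+".npy",p,allow_pickle=True)
    print(c,np.round(np.array(p["pose"])[:3,3],3))
    for n,z in [("holder1_grip",.03),("ball_center",.02),("vial_center",.012),("cap_center",.011),("holder1_pocket",.02),("rack_center",.05),("bottle_center",.065),("tip_box_center",.025)]:
        for d in eyes.look_for(n,p)[:5]:
            b=d["bbox"];u,v=(b[0]+b[2])/2,(b[1]+b[3])/2
            print(n,np.round(b),round(d["conf"],2),np.round(at(p,u,v,z),3))
s=sensors.read_state();print(s["ee_pos"],s["eef_rot"],s["time"],s["width"])
E
```

```text
top [ 0.428 -0.009  1.079]
holder1_grip [317. 215. 347. 269.] 0.66 [ 0.497 -0.149  0.03 ]
holder1_grip [296. 133. 349. 162.] 0.5 [ 0.757 -0.134  0.03 ]
ball_center [330. 224. 338. 233.] 0.59 [ 0.534 -0.159  0.02 ]
ball_center [348. 193. 359. 204.] 0.51 [ 0.614 -0.214  0.02 ]
ball_center [367. 219. 381. 227.] 0.47 [ 0.547 -0.265  0.02 ]
ball_center [322. 189. 331. 204.] 0.38 [ 0.62  -0.141  0.02 ]
vial_center [399. 198. 403. 206.] 0.46 [ 0.604 -0.344  0.012]
holder1_pocket [319. 217. 350. 268.] 0.71 [ 0.497 -0.158  0.02 ]
rack_center [294. 130. 347. 162.] 0.96 [ 0.753 -0.126  0.05 ]
rack_center [259. 221. 272. 234.] 0.4 [0.537 0.024 0.05 ]
bottle_center [247. 211. 293. 264.] 0.23 [0.51  0.013 0.065]
tip_box_center [186. 136. 229. 171.] 0.61 [0.747 0.181 0.025]
tip_box_center [259. 218. 273. 235.] 0.56 [0.542 0.024 0.025]
scene [ 1.062 -0.656  0.752]
holder1_grip [186. 224. 240. 274.] 0.72 [ 0.523 -0.167  0.03 ]
ball_center [213. 244. 228. 255.] 0.62 [ 0.53  -0.151  0.02 ]
ball_center [226. 279. 242. 292.] 0.5 [ 0.627 -0.216  0.02 ]
ball_center [186. 279. 203. 291.] 0.42 [ 0.557 -0.264  0.02 ]
vial_center [178. 318. 184. 334.] 0.51 [ 0.604 -0.352  0.012]
holder1_pocket [186. 220. 240. 273.] 0.95 [ 0.51  -0.154  0.02 ]
rack_center [274. 242. 340. 318.] 0.77 [ 0.76  -0.131  0.05 ]
rack_center [267. 209. 280. 224.] 0.51 [ 0.582 -0.01   0.05 ]
rack_center [185. 222. 239. 272.] 0.5 [ 0.532 -0.177  0.05 ]
bottle_center [324. 200. 354. 260.] 0.84 [0.743 0.028 0.065]
tip_box_center [348. 188. 399. 237.] 0.74 [0.764 0.179 0.025]
[ 0.17259694 -0.60072769  0.22259144] [9.90231537e-01 1.39432781e-01 8.87421102e-06 5.40391283e-05] 0.9 0.08689058893107662
```

Run:
```python
import cv2
t=cv2.imread("pics/top0.png")[100:310,230:440];s=cv2.imread("pics/scene0.png")[180:390,120:330]
cv2.imwrite("pics/c0.png",cv2.resize(cv2.hconcat([t[:,:200],s[:,:]]),None,fx=1.95,fy=1.95,interpolation=cv2.INTER_CUBIC))
```

```text
(no output)
```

View pics/top0.png

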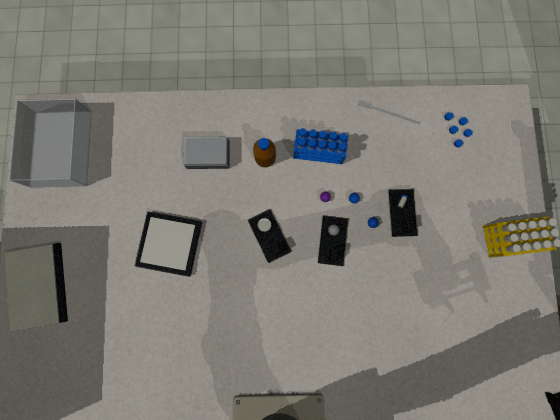

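View pics/c0.png

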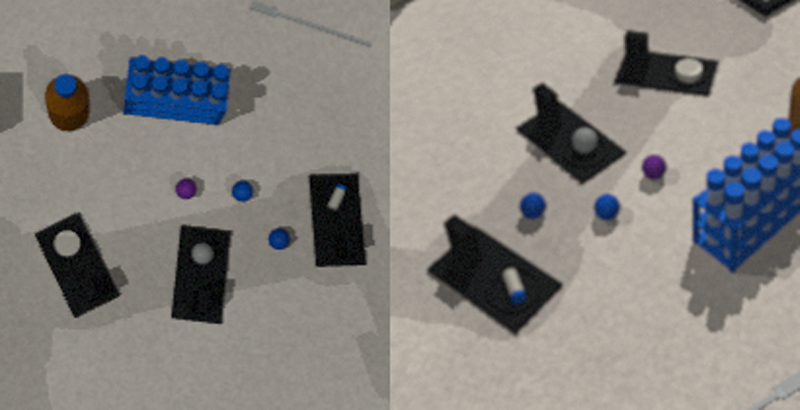

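The top view shows what could be taken for the target:
- **Holders:** cap holder (268,236), grey-ball holder (333,241) and vial holder (403,213).
- **Loose look-alike balls:** purple (325,197), blue (354,198) and blue (373,222).

I choose the holder at (333,241): its grey steel ball sits in the pocket at (333.5,230), and the crop confirms it. The light plate is at (168,243).

Run:
```python
from h import *
p=np.load("top.npy",allow_pickle=True).item()
g=p["pixels"].max(2)
for nm,(x0,y0,x1,y1),z in [("hold",(312,208,355,272),.005),("plate",(128,203,208,282),.02)]:
    m=np.zeros(g.shape,np.uint8); m[y0:y1,x0:x1]=(g[y0:y1,x0:x1]<45)*255
    c=max(cv2.findContours(m,cv2.RETR_EXTERNAL,cv2.CHAIN_APPROX_NONE)[0],key=cv2.contourArea)
    W=np.array([at(p,q[0][0]+.0,q[0][1],z)[:2] for q in c],np.float32)
    r=cv2.minAreaRect(W); print(nm,r,np.round(cv2.boxPoints(r),4).tolist())
m=np.zeros(g.shape,np.uint8); m[203:282,128:208]=(g[203:282,128:208]>150)*255
c=max(cv2.findContours(m,cv2.RETR_EXTERNAL,cv2.CHAIN_APPROX_NONE)[0],key=cv2.contourArea)
print("win",cv2.minAreaRect(np.array([at(p,*q[0],.02)[:2] for q in c],np.float32)))
print("ball",at(p,333.7,229.7,.02))
w=eyes.camera("wrist");print(np.round(w["pose"],3).tolist())
```

```text
hold ((0.5042867660522461, -0.1546667516231537), (0.06856736540794373, 0.12710101902484894), 81.85335540771484) [[0.43650001287460327, -0.17960000038146973], [0.5623000264167786, -0.19760000705718994], [0.5720999836921692, -0.12970000505447388], [0.44620001316070557, -0.11169999837875366]]
plate ((0.5046929121017456, 0.28302139043807983), (0.15106895565986633, 0.14822354912757874), 78.48717498779297) [[0.4169999957084656, 0.22380000352859497], [0.5622000098228455, 0.19419999420642853], [0.5924000144004822, 0.34220001101493835], [0.4471000134944916, 0.3718000054359436]]
win ((0.5047172904014587, 0.28730088472366333), (0.11784306168556213, 0.11865737289190292), 78.4685287475586)
ball [ 0.53097845 -0.15662353  0.02      ]
[[0.276, -0.93, -0.244, 0.239], [-0.961, -0.267, -0.07, -0.582], [-0.0, 0.254, -0.967, 0.386], [0.0, 0.0, 0.0, 1.0]]
```

Request:
{"fn": "arm_command", "kwargs": {
  "steps": [
    {"slide":[0.026,0.041,0],"rot":[0,0,-2.5],"grip":1},
    {"slide":[0.026,0.041,0],"rot":[0,0,-2.5],"grip":1},
    {"slide":[0.026,0.041,0],"rot":[0,0,-2.5],"grip":1},
    {"slide":[0.026,0.041,0],"rot":[0,0,-2.5],"grip":1},
    {"slide":[0.026,0.041,0],"rot":[0,0,-2.5],"grip":1},
    {"slide":[0.026,0.041,0],"rot":[0,0,-2.5],"grip":1},
    {"slide":[0.026,0.041,0],"rot":[0,0,-2.5],"grip":1},
    {"slide":[0.026,0.041,0],"rot":[0,0,-2.5],"grip":1}
  ]
}}

```text
time: 1.95
ee_pos: [0.3813, -0.2713, 0.2228]
eef_rot: [0.999, -0.035, 0.0, 0.0]
ft_force: [0.5, 0.6, 0.2]
width: 0.0875
grip_force: 0.0
```

Request:
{"fn": "arm_command", "kwargs": {
  "steps": [
    {"slide":[0.026,0.04,0],"rot":[0,0,-2],"grip":1},
    {"slide":[0.026,0.04,0],"rot":[0,0,-2],"grip":1},
    {"slide":[0.021,0.03,0],"rot":[0,0,0],"grip":1},
    {"slide":[0.01,0.014,0],"grip":1},
    {"slide":[0,0,0],"grip":1},
    {"slide":[0,0,0],"grip":1},
    {"slide":[0,0,0],"grip":1},
    {"slide":[0,0,0],"grip":1}
  ]
}}

```text
schema error: expected keys rot, slide, grip
```

```bash
cat > w.py <<'E'
from h import *
import sys
p=eyes.camera("wrist"); save(p,sys.argv[1]); np.save("wr.npy",p,allow_pickle=True)
s=sensors.read_state();print(s["ee_pos"],s["eef_rot"],s["time"],s["width"],s["ft_force"])
E
python3 w.py w1.png
```

```text
[ 0.38504712 -0.26537613  0.22305354] [ 9.99459803e-01 -3.28457951e-02  9.53286952e-04 -5.88946065e-04] 2.0 0.08628337384489738 [4.11439898 5.7395476  0.42886143]
```

View pics/w1.png

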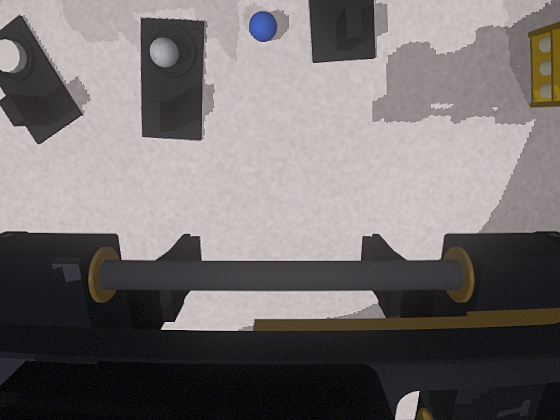

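The wrist view shows the ball holder with corners (141,17), (206,21), (203,140) and (141,137). The steel ball is at (164,52) and the grip block near (177,110).

Run:
```python
from h import *
p=np.load("wr.npy",allow_pickle=True).item()
q=[at(p,u,v,.005) for u,v in [(141,17),(206,21),(203,140),(141,137)]]
print(np.round(q,4)); 
c=np.mean(q,0);a=(q[0]+q[1]-q[2]-q[3]);print(c,np.degrees(np.arctan2(a[1],a[0])),np.linalg.norm(a)/2)
print("ball",at(p,164,52,.02))
a/=np.linalg.norm(a)
for k in(30,35,40,45):
  print(k,[np.round(px(p,[*(c-a*k/1e3)[:2],z])) for z in (.005,.06)], "pocket",px(p,[*(c+a*(70-k)/1e3)[:2],.006]))
```

```text
[[ 0.5743 -0.1317  0.005 ]
 [ 0.5632 -0.2029  0.005 ]
 [ 0.4357 -0.1844  0.005 ]
 [ 0.4451 -0.1114  0.005 ]]
[ 0.504563   -0.15756562  0.005     ] -8.60139203225277 0.12982959779939393
ball [ 0.53212989 -0.15725653  0.02      ]
30 [array([172., 108.]), array([154., 106.])] pocket [172.51704554  42.63136937]
35 [array([172., 112.]), array([154., 111.])] pocket [172.43274542  47.40914083]
40 [array([172., 117.]), array([154., 116.])] pocket [172.35277681  52.16830937]
45 [array([172., 121.]), array([154., 121.])] pocket [172.27704914  56.90841414]
```

Request:
{"fn": "arm_command", "kwargs": {
  "steps": [
    {"slide":[0.026,0.04,0],"rot":[0,0,-2],"grip":1},
    {"slide":[0.026,0.04,0],"rot":[0,0,-2],"grip":1},
    {"slide":[0.021,0.03,0],"rot":[0,0,0],"grip":1},
    {"slide":[0.01,0.014,0],"rot":[0,0,0],"grip":1},
    {"slide":[0,0,0],"rot":[0,0,0],"grip":1},
    {"slide":[0,0,0],"rot":[0,0,0],"grip":1},
    {"slide":[0,0,0],"rot":[0,0,0],"grip":1},
    {"slide":[0,0,0],"rot":[0,0,0],"grip":1}
  ]
}}

```text
time: 3.0
ee_pos: [0.4633, -0.1493, 0.2226]
eef_rot: [0.998, -0.07, 0.0, 0.0]
ft_force: [0.0, 0.1, 0.0]
width: 0.0868
grip_force: 0.0
```

```bash
python3 w.py w2.png
```

```text
[ 0.46340129 -0.14921258  0.22261064] [ 9.97553568e-01 -6.99061193e-02  1.64593803e-05  1.14160026e-04] 3.05 0.0870808762679264 [-0.51002327 -0.70755352 -0.23233356]
```

View pics/w2.png

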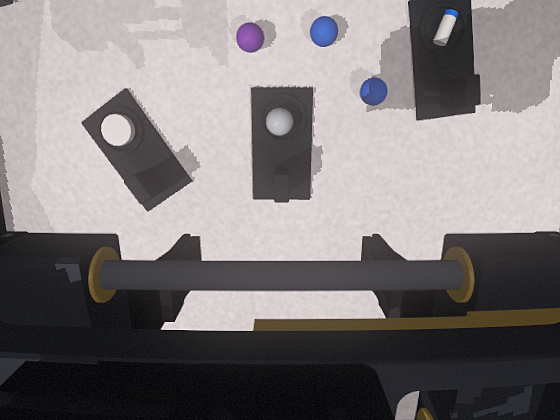

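Run:
```python
from h import *
p=np.load("wr.npy",allow_pickle=True).item()
q=[at(p,u,v,.005) for u,v in [(251,87),(313,87),(312,198.5),(252,199)]]
c=np.mean(q,0);a=(q[0]+q[1]-q[2]-q[3]);print(np.round(q,4),c,np.degrees(np.arctan2(a[1],a[0])),np.linalg.norm(a)/2)
im=p["pixels"][75:215,235:330,::-1].astype(float)
im=np.clip(255*(im/110)**.8,0,255).astype(np.uint8)
cv2.imwrite("pics/w2c.png",cv2.resize(im,None,fx=4,fy=4,interpolation=cv2.INTER_CUBIC))
```

```text
[[ 0.5736 -0.1313  0.005 ]
 [ 0.5639 -0.2004  0.005 ]
 [ 0.4359 -0.184   0.005 ]
 [ 0.4455 -0.1117  0.005 ]] [ 0.50473964 -0.15684873  0.005     ] -7.9912896443894645 0.12926488384641335
```

View pics/w2c.png

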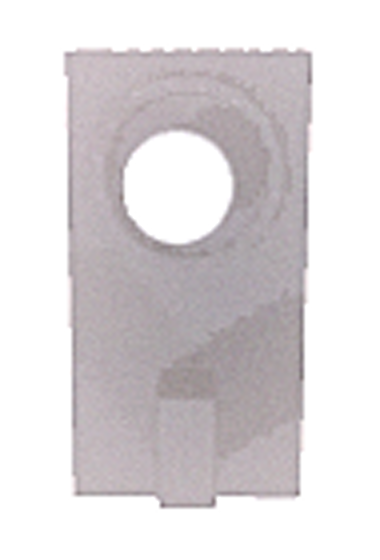

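The brightened crop confirms the choice: steel ball in the pocket at (279.6,121), and the grip block's top face spanning (275–289, 175–202).

Run:
```python
from h import *
p=np.load("wr.npy",allow_pickle=True).item()
for u,v,z in [(281.9,175,.06),(281.9,201.7,.06),(275,188,.06),(288.8,188,.06),(281.9,165.3,.005),(279.6,121,.02),(283.5,118,.009)]: print(u,v,np.round(at(p,u,v,z),4))
c=np.array([.5047,-.1568]);a=np.array([.9903,-.139])
for k in (35,40,45): g=c-a*k/1e3; print(k,g,[px(p,[*(g+a*s),z]) for s,z in ((.015,.06),(-.015,.06),(.015,.005))], px(p,[*(g+a*.07),.009]))
```

```text
281.9 175 [ 0.4785 -0.1528  0.06  ]
281.9 201.7 [ 0.4507 -0.1489  0.06  ]
275 188 [ 0.4661 -0.1439  0.06  ]
288.8 188 [ 0.4641 -0.158   0.06  ]
281.9 165.3 [ 0.4811 -0.1534  0.005 ]
279.6 121 [ 0.532  -0.1579  0.02  ]
283.5 118 [ 0.5347 -0.1628  0.009 ]
35 [ 0.4700395 -0.151935 ] [array([282.18436717, 168.68503061]), array([282.17760622, 197.43272265]), array([281.96585917, 162.04996029])] [281.9800753  113.95847247]
40 [ 0.465088 -0.15124 ] [array([282.18332498, 173.56309143]), array([282.17636768, 202.10222676]), array([281.96569342, 166.26558072])] [281.98019727 118.49314238]
45 [ 0.4601365 -0.150545 ] [array([282.1822476, 178.4065188]), array([282.17509969, 206.73688939]), array([281.96550153, 170.45594496])] [281.98028528 123.00336259]
```

Request:
{"fn": "arm_command", "kwargs": {
  "steps": [
    {"slide":[0.002,-0.002,-0.03],"rot":[0,0,0],"grip":1},
    {"slide":[0,0,-0.035],"rot":[0,0,0],"grip":1},
    {"slide":[0,0,-0.035],"rot":[0,0,0],"grip":1},
    {"slide":[0,0,-0.035],"rot":[0,0,0],"grip":1},
    {"slide":[0,0,-0.03],"rot":[0,0,0],"grip":1},
    {"slide":[0,0,-0.025],"rot":[0,0,0],"grip":1},
    {"slide":[0,0,-0.016],"rot":[0,0,0],"grip":1},
    {"slide":[0,0,0],"rot":[0,0,0],"grip":1}
  ]
}}

```text
time: 4.05
ee_pos: [0.4651, -0.1506, 0.0159]
eef_rot: [0.998, -0.07, -0.001, -0.0]
ft_force: [0.1, 0.2, -0.2]
width: 0.0869
grip_force: 0.0
```

Request:
{"fn": "arm_command", "kwargs": {
  "steps": [
    {"slide":[0,0,0],"rot":[0,0,0],"grip":0.5},
    {"slide":[0,0,0],"rot":[0,0,0],"grip":0.4},
    {"slide":[0,0,0],"rot":[0,0,0],"grip":0.35},
    {"slide":[0,0,0],"rot":[0,0,0],"grip":0.3},
    {"slide":[0,0,0],"rot":[0,0,0],"grip":0.25},
    {"slide":[0,0,0],"rot":[0,0,0],"grip":0.22},
    {"slide":[0,0,0],"rot":[0,0,0],"grip":0.19},
    {"slide":[0,0,0],"rot":[0,0,0],"grip":0.17}
  ],
  "newtons": 40
}}

```text
time: 5.05
ee_pos: [0.4656, -0.1507, 0.0166]
eef_rot: [0.998, -0.069, -0.0, 0.0]
ft_force: [0.4, -0.0, 0.2]
width: 0.0177
grip_force: 0.0
```

Request:
{"fn": "arm_command", "kwargs": {
  "steps": [
    {"slide":[0,0,0],"rot":[0,0,0],"grip":0.1},
    {"slide":[0,0,0],"rot":[0,0,0],"grip":0},
    {"slide":[0,0,0],"rot":[0,0,0],"grip":0},
    {"slide":[0,0,0],"rot":[0,0,0],"grip":0},
    {"slide":[0,0,0],"rot":[0,0,0],"grip":0},
    {"slide":[0,0,0],"rot":[0,0,0],"grip":0},
    {"slide":[0,0,0],"rot":[0,0,0],"grip":0},
    {"slide":[0,0,0],"rot":[0,0,0],"grip":0}
  ],
  "newtons": 40
}}

```text
time: 6.05
ee_pos: [0.4656, -0.1507, 0.0165]
eef_rot: [0.998, -0.069, -0.0, 0.0]
ft_force: [0.1, 0.5, -0.6]
width: 0.0158
grip_force: 40.0
```

Request:
{"fn": "arm_command", "kwargs": {
  "steps": [
    {"slide":[0,0,0],"rot":[0,0,0],"grip":0},
    {"slide":[0,0,0.002],"rot":[0,0,0],"grip":0},
    {"slide":[0,0,0.004],"rot":[0,0,0],"grip":0},
    {"slide":[0,0,0.006],"rot":[0,0,0],"grip":0},
    {"slide":[0,0,0.008],"rot":[0,0,0],"grip":0},
    {"slide":[0,0,0.006],"rot":[0,0,0],"grip":0},
    {"slide":[0,0,0.004],"rot":[0,0,0],"grip":0},
    {"slide":[0,0,0],"rot":[0,0,0],"grip":0}
  ],
  "newtons": 60
}}

```text
time: 7.05
ee_pos: [0.4658, -0.1508, 0.0469]
eef_rot: [0.998, -0.07, 0.0, 0.0]
ft_force: [0.6, 0.2, -2.0]
width: 0.0158
grip_force: 60.0
```

Run:
```python
from h import *
import subprocess
s=sensors.read_state();print(s["ee_pos"],s["eef_rot"],s["ft_force"],s["torque"],s["width"],s["grip_force"])
p=eyes.camera("wrist"); np.save("wr.npy",p,allow_pickle=True)
q=eyes.camera("scene"); np.save("sc.npy",q,allow_pickle=True)
a=p["pixels"][:,:,::-1].astype(float); b=q["pixels"][180:330,130:330,::-1].astype(float)
f=lambda i:np.clip(255*(i/140)**.7,0,255).astype(np.uint8)
cv2.imwrite("pics/l1.png",cv2.hconcat([cv2.resize(f(a[0:300,130:430]),(400,400)),cv2.resize(f(b),(400,300)).__class__ and cv2.copyMakeBorder(cv2.resize(f(b),(400,300)),0,100,0,0,cv2.BORDER_CONSTANT)]))
```

```text
[ 0.4657927  -0.15080238  0.04689281] [ 9.97580749e-01 -6.95165516e-02  2.65275917e-04  1.64076654e-04] [ 0.60131235  0.15375631 -2.01198789] [0.03245076 0.16360779 0.02588139] 0.01578208939939134 59.99909782782197
```

View pics/l1.png

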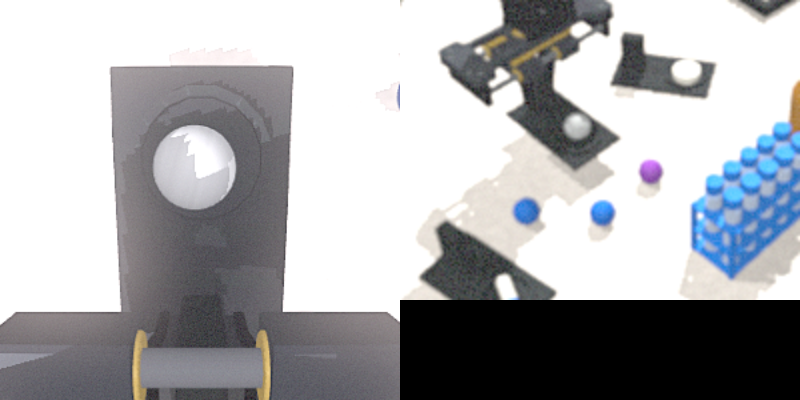

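Run:
```python
from h import *
p=np.load("wr.npy",allow_pickle=True).item()
g=np.array([.4658,-.1512]);a=np.array([.9903,-.139]);n=np.array([.139,.9903])
for t in (-3,-2,-1,0,1,2):
    z=.0354-.105*np.sin(np.radians(t)); print(t,[np.round(px(p,[*(g+a*.105+s*n*.035),z]),1) for s in (1,-1)])
```

```text
-3 [array([209.9,  46.1]), array([352.9,  46.1])]
-2 [array([210.7,  46.9]), array([352.1,  46.9])]
-1 [array([211.5,  47.7]), array([351.3,  47.8])]
0 [array([212.2,  48.5]), array([350.5,  48.6])]
1 [array([213. ,  49.3]), array([349.8,  49.3])]
2 [array([213.7,  50. ]), array([349.1,  50.1])]
```

Lift is good: the holder is level within about 1° and the ball sits in the pocket at (275,125) in full-frame pixels. I'll carry it gently.

Request:
{"fn": "arm_command", "kwargs": {
  "steps": [
    {"slide":[0,0,0.003],"rot":[0,0,0],"grip":0},
    {"slide":[0,0,0.008],"rot":[0,0,0],"grip":0},
    {"slide":[0,0,0.013],"rot":[0,0,0],"grip":0},
    {"slide":[0,0,0.016],"rot":[0,0,0],"grip":0},
    {"slide":[0,0,0.016],"rot":[0,0,0],"grip":0},
    {"slide":[0,0,0.014],"rot":[0,0,0],"grip":0},
    {"slide":[0,0,0.011],"rot":[0,0,0],"grip":0},
    {"slide":[0,0,0.006],"rot":[0,0,0],"grip":0}
  ]
}}

```text
time: 8.15
ee_pos: [0.4658, -0.1508, 0.1343]
eef_rot: [0.998, -0.07, 0.0, 0.0]
ft_force: [0.6, 0.8, -1.6]
width: 0.0152
grip_force: 60.0
```

Request:
{"fn": "arm_command", "kwargs": {
  "steps": [
    {"slide":[0,0.002,0],"rot":[0,0,0],"grip":0},
    {"slide":[0,0.004,0],"rot":[0,0,0],"grip":0},
    {"slide":[0,0.006,0],"rot":[0,0,0],"grip":0},
    {"slide":[0,0.008,0],"rot":[0,0,0],"grip":0},
    {"slide":[0,0.01,0],"rot":[0,0,0],"grip":0},
    {"slide":[0,0.012,0],"rot":[0,0,0],"grip":0},
    {"slide":[0,0.014,0],"rot":[0,0,0],"grip":0},
    {"slide":[0,0.014,0],"rot":[0,0,0],"grip":0}
  ]
}}

```text
time: 9.15
ee_pos: [0.4656, -0.0796, 0.1336]
eef_rot: [0.998, -0.069, 0.0, 0.0]
ft_force: [0.4, 0.3, -2.2]
width: 0.0157
grip_force: 60.0
```

Request:
{"fn": "arm_command", "kwargs": {
  "steps": [
    {"slide":[-0.001,0.014,0],"rot":[0,0,0],"grip":0},
    {"slide":[-0.001,0.014,0],"rot":[0,0,0],"grip":0},
    {"slide":[-0.001,0.014,0],"rot":[0,0,0],"grip":0},
    {"slide":[-0.001,0.014,0],"rot":[0,0,0],"grip":0},
    {"slide":[-0.001,0.014,0],"rot":[0,0,0],"grip":0},
    {"slide":[-0.001,0.014,0],"rot":[0,0,0],"grip":0},
    {"slide":[-0.001,0.014,0],"rot":[0,0,0],"grip":0},
    {"slide":[-0.001,0.014,0],"rot":[0,0,0],"grip":0}
  ]
}}

```text
time: 10.15
ee_pos: [0.4575, 0.0322, 0.1336]
eef_rot: [0.998, -0.069, 0.0, 0.0]
ft_force: [-0.4, -0.4, -2.3]
width: 0.0153
grip_force: 60.0
```

Request:
{"fn": "arm_command", "kwargs": {
  "steps": [
    {"slide":[-0.001,0.014,0],"rot":[0,0,0],"grip":0},
    {"slide":[-0.001,0.014,0],"rot":[0,0,0],"grip":0},
    {"slide":[-0.001,0.014,0],"rot":[0,0,0],"grip":0},
    {"slide":[-0.001,0.014,0],"rot":[0,0,0],"grip":0},
    {"slide":[-0.001,0.014,0],"rot":[0,0,0],"grip":0},
    {"slide":[-0.001,0.014,0],"rot":[0,0,0],"grip":0},
    {"slide":[-0.001,0.014,0],"rot":[0,0,0],"grip":0},
    {"slide":[-0.001,0.014,0],"rot":[0,0,0],"grip":0}
  ]
}}

```text
time: 11.15
ee_pos: [0.4495, 0.1442, 0.1336]
eef_rot: [0.998, -0.069, -0.0, 0.0]
ft_force: [-0.7, -0.8, -2.5]
width: 0.0155
grip_force: 60.0
```

Request:
{"fn": "arm_command", "kwargs": {
  "steps": [
    {"slide":[-0.002,0.014,0],"rot":[0,0,0],"grip":0},
    {"slide":[-0.002,0.014,0],"rot":[0,0,0],"grip":0},
    {"slide":[-0.002,0.014,0],"rot":[0,0,0],"grip":0},
    {"slide":[-0.002,0.014,0],"rot":[0,0,0],"grip":0},
    {"slide":[-0.002,0.014,0],"rot":[0,0,0],"grip":0},
    {"slide":[-0.002,0.014,0],"rot":[0,0,0],"grip":0},
    {"slide":[-0.001,0.014,0],"rot":[0,0,0],"grip":0},
    {"slide":[-0.001,0.014,0],"rot":[0,0,0],"grip":0}
  ]
}}

```text
time: 12.15
ee_pos: [0.4356, 0.2562, 0.1336]
eef_rot: [0.998, -0.07, 0.0, 0.0]
ft_force: [0.2, -0.6, -2.3]
width: 0.0154
grip_force: 60.0
```

Request:
{"fn": "arm_command", "kwargs": {
  "steps": [
    {"slide":[0,0.012,0],"rot":[0,0,0],"grip":0},
    {"slide":[0,0.01,0],"rot":[0,0,0],"grip":0},
    {"slide":[0,0.008,0],"rot":[0,0,0],"grip":0},
    {"slide":[0,0.006,0],"rot":[0,0,0],"grip":0},
    {"slide":[0,0.003,0],"rot":[0,0,0],"grip":0},
    {"slide":[0,0.001,0],"rot":[0,0,0],"grip":0},
    {"slide":[0,0,0],"rot":[0,0,0],"grip":0},
    {"slide":[0,0,0],"rot":[0,0,0],"grip":0}
  ]
}}

```text
time: 13.15
ee_pos: [0.4357, 0.295, 0.1336]
eef_rot: [0.998, -0.07, 0.0, 0.0]
ft_force: [0.5, -0.1, -1.8]
width: 0.0157
grip_force: 60.0
```

Run:
```python
from h import *
s=sensors.read_state();print(s["time"],s["ee_pos"],s["eef_rot"],s["ft_force"],s["torque"],s["width"])
f=lambda i:np.clip(255*(i/140)**.7,0,255).astype(np.uint8)
p=eyes.camera("wrist"); np.save("wr.npy",p,allow_pickle=True)
t=eyes.camera("top"); np.save("tp.npy",t,allow_pickle=True)
q=eyes.camera("scene"); np.save("sc.npy",q,allow_pickle=True)
for n,x in(("w",p),("t",t),("s",q)):
  for d in eyes.look_for("ball_center",x)[:3]: print(n,np.round(d["bbox"],1),round(d["conf"],2))
a=f(p["pixels"][:,:,::-1].astype(float)); b=t["pixels"][180:320,120:300,::-1]
cv2.imwrite("pics/f1.png",cv2.hconcat([cv2.resize(a[0:300,130:430],(400,400)),cv2.resize(b,(400,400*140//180+89))[:400]]))
```

```text
13.15 [0.43569517 0.29503064 0.13356657] [ 9.97572455e-01 -6.96360337e-02  2.85472033e-05  1.36231685e-04] [ 0.5217943  -0.08519011 -1.77515775] [0.00649128 0.15637522 0.07410715] 0.015708969510617274
w [244.1  95.2 306.  158.7] 0.59
t [365.4 217.2 380.3 230.1] 0.67
t [351.4 194.7 358.3 203.3] 0.6
t [149.2 235.2 154.1 247.6] 0.43
s [184.9 280.3 201.9 291.8] 0.73
s [246.8 259.5 262.3 270.5] 0.5
s [273.4 241.8 340.  315.6] 0.31
```

View pics/f1.png

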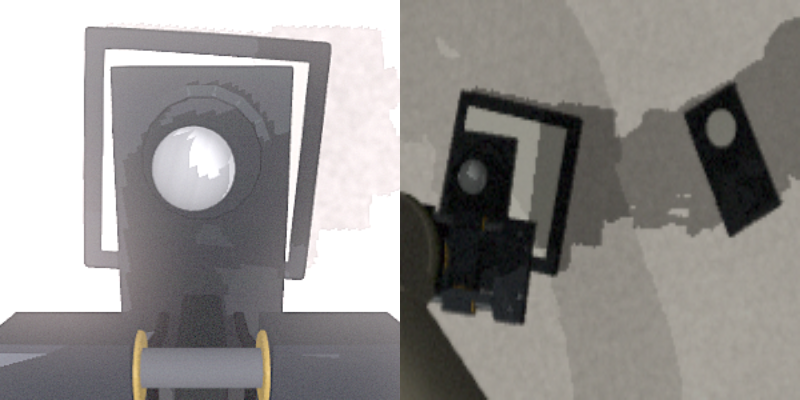

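Run:
```python
from h import *
p=np.load("wr.npy",allow_pickle=True).item();t=np.load("tp.npy",allow_pickle=True).item()
q=[at(p,130+.75*u,.75*v,.02) for u,v in [(86,27),(331,43),(303,279),(86,266)]]
print(np.round(q,4),"sides",[np.linalg.norm(q[i]-q[i-1]).round(3) for i in range(4)],"ctr",np.mean(q,0))
print("ball w",at(p,275.3,126.3,.137),"ball t",at(t,120+472/400*180,0,.137)*0+at(t,120+473/400*180,180+175/400*140,.137))
```

```text
[[0.5915 0.3419 0.02  ]
 [0.5625 0.1986 0.02  ]
 [0.419  0.2282 0.02  ]
 [0.4481 0.3705 0.02  ]] sides [np.float64(0.146), np.float64(0.146), np.float64(0.147), np.float64(0.145)] ctr [0.5052527 0.2848025 0.02     ]
ball w [0.50185906 0.28831285 0.137     ] ball t [ 0.49225712 -0.13713936  0.137     ]
```

Request:
{"fn": "arm_command", "kwargs": {
  "steps": [
    {"slide":[0.001,-0.001,0],"rot":[0,0,0],"grip":0},
    {"slide":[0.001,-0.001,0],"rot":[0,0,0],"grip":0},
    {"slide":[0.001,-0.001,0],"rot":[0,0,0],"grip":0},
    {"slide":[0,0,0],"rot":[0,0,0],"grip":0},
    {"slide":[0,0,0],"rot":[0,0,0],"grip":0},
    {"slide":[0,0,0],"rot":[0,0,0],"grip":0},
    {"slide":[0,0,0],"rot":[0,0,0],"grip":0},
    {"slide":[0,0,0],"rot":[0,0,0],"grip":0}
  ]
}}

```text
time: 14.45
ee_pos: [0.4386, 0.2923, 0.1336]
eef_rot: [0.998, -0.069, -0.0, 0.0]
ft_force: [-0.2, -0.3, -2.1]
width: 0.0161
grip_force: 60.0
```

Run:
```python
from h import *
p=eyes.camera("wrist")
for d in eyes.look_for("ball_center",p)[:1]:
    b=d["bbox"];print(b,at(p,(b[0]+b[2])/2,(b[1]+b[3])/2,.137))
t=eyes.camera("top")
for d in eyes.look_for("ball_center",t):
    b=d["bbox"]
    if b[0]<200: print("top",b,at(t,(b[0]+b[2])/2,(b[1]+b[3])/2,.137))
# level: compare far plate corners with the level prediction
s=sensors.read_state();print(s["ee_pos"],np.abs(s["joint_vel"]).max())
```

```text
[243.6, 95.6, 308.6, 157.9] [0.50449287 0.28527229 0.137     ]
top [149.8, 233.5, 158.6, 247.6] [0.50281878 0.28493918 0.137     ]
[0.43862873 0.29230094 0.13358723] 0.003224672503744384
```

Both cameras put the ball within about 3 mm of the plate's middle (0.505, 0.285), and the arm is still.

```bash
python3 -c "
from bench import order; print(order.close_job())"
```

```text
the job is handed in; nothing more can be done
None
```

I handed in the job with the ball's holder gripped level (within about 1°) and still, about 10 cm above the light plate, the ball in its pocket within about 3 mm of the plate's middle, and nothing else touched.

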